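# Open the fold-down shelf of the counter desk

### The job

Open the fold-down writing flap of the small wooden desk on the shop table: first pull both slide-out supports under it fully out, while the flap is still up, then lower the flap gently by hand, without letting it fall, until it lies flat on the two supports. Do not knock over the jars standing about.

Things in the scene. Friction and masses are not known exactly. Their poses are not given: they have to be found in the camera images.
- order_desk: small wooden counter desk, fixed to the table, 230 mm wide, 145 mm deep, 288 mm high, closed in front by an upright flap. Origin on the table below the middle of its front face; x points from the front into the desk (away from the robot), y to its left side, z up
- flap_hinge (a point): middle of the flap's hinge line, on the desk's front face 140 mm above the table; the hinge runs along the desk's y; axes as the desk. The flap is a wooden board 230 mm wide, 145 mm from hinge to free edge, 14 mm thick, its outer face (when up) in line with the desk's front
- flap_tab (a point): grip point on the steel pull tab in the middle of the flap's free edge. The tab stands 43 mm beyond the edge in the flap's plane, 16 mm wide along the hinge, flat-sided, 12 mm thick with a 24 mm disc at its end; pinched across the 16 mm it can turn between the fingers. Point: 175 mm from the hinge along the flap, 7 mm behind its outer face; 315 mm above the table flap up, 147 mm flap down
- flap (a joint): angle of the flap, rad: 0 upright (shut), 1.57 level on the supports; its free edge swings to the desk's -x (forward) and down; up to 1.95 it hangs below level if the supports are not out. Light hinge friction: it stays near upright, but past some 0.3 to 0.5 rad its own weight (about 0.35 kg) makes it fall unless held
- support_left_neck (a point): middle of the neck by which the left (+y) support is pulled. The neck, 14 mm wide (y), 20 mm high, sticks 58 mm out of the desk's front when home, then a cap 24 mm wide and high, 12 mm long. Home, this point is 35 mm before the front, 85 mm to the left of the middle, 121.5 mm above the table. The upright flap is close behind: lean the tool back to the robot, some 35 degrees
- support_right_neck (a point): middle of the neck by which the right (-y) support is pulled. The neck, 14 mm wide (y), 20 mm high, sticks 58 mm out of the desk's front when home, then a cap 24 mm wide and high, 12 mm long. Home, this point is 35 mm before the front, 85 mm to the right of the middle, 121.5 mm above the table. The upright flap is close behind: lean the tool back to the robot, some 35 degrees
- support_left (a joint): how far the left support, a pale wooden bar lying level just under the flap's hinge, is out, m: 0 home, 0.130 fully out at its stop; slides straight to the desk's -x with about 2 N of friction and stays where it is left
- support_right (a joint): how far the right support, a pale wooden bar lying level just under the flap's hinge, is out, m: 0 home, 0.130 fully out at its stop; slides straight to the desk's -x with about 2 N of friction and stays where it is left
- jar_f0_mid (a point): centre (half-way up) of a small preserve jar with a cream lid, 60 mm across, close before the front of the desk, under the path of the flap, 92 mm tall, standing loose on the table; a bystander that must not be knocked over; z points up
- jar_f1_mid (a point): centre (half-way up) of a small preserve jar with a cream lid, 60 mm across, to the right in front of the desk, 92 mm tall, standing loose on the table; a bystander that must not be knocked over; z points up
- jar_f3_mid (a point): centre (half-way up) of a taller pickle jar with a white lid, 68 mm across, left of the desk, 122 mm tall, standing loose on the table; a bystander that must not be knocked over; z points up

How it is judged:
On the way:
1. both supports are fully out (at least 110 of 130 mm) while the flap is still up (under 0.35 rad) (value of joint each of support_left, support_right above 0.11 m and value of joint flap below 0.35 rad), for 0.1 s.
At the end, for the whole second after the job is handed in: both supports are out at least 110 of their 130 mm, the flap lies at rest on them within about 0.06 rad of level (1.50 to 1.63 rad) (value of joint each of support_left, support_right above 0.11 m and value of joint flap between 1.5 and 1.63 rad and not (velocity of joint flap above 0.1 rad/s)); the robot touches nothing.
It fails at once if the flap comes down past 0.6 rad while a support is not yet out (under 100 mm) (value of joint flap above 0.6 rad and not (value of joint each of support_left, support_right above 0.1 m)).
It fails at once if the flap is let fall (faster than 4 rad/s) (velocity of joint flap above 4 rad/s).
It fails at once if a jar is knocked over (angle between jar_f0_mid's own z axis and vertical above 0.6 rad).
It fails at once if a jar is knocked over (angle between jar_f1_mid's own z axis and vertical above 0.6 rad).
It fails at once if a jar is knocked over (angle between jar_f3_mid's own z axis and vertical above 0.6 rad).
It also fails if it takes over 54 s, if anything falls off the work surface, if the arm or the gripper's body presses on something with over 40 N, if the wrist force passes 120 N, or if a joint passes its speed limit or range.

### The arm

A 6-joint arm with a two-finger parallel gripper is mounted at the origin on a cart in front of the work surface, level with it; the furniture and walls round the work are solid. World frame = base frame: x ahead of the robot, y to its left, z up, the work surface at z = 0. Lengths are in m, angles in rad, forces in N, time in s.
With the tool pointing down it reaches from about 0.275 to 0.825 m from the base axis. Payload 4.9 kg.
Tool frame: the origin (TCP) lies midway between the tips of the shut fingers; the grasp point (between the pads) lies 19 mm behind it; z points along the fingers, x is the direction in which the jaws open and shut, and the axes are right-handed (so a half turn about z gives the same grasp; the last joint's range is limited). The gripper opens to 85 mm and grips with 20 to 120 N. Pads are 22 mm wide; open, the fingers measure 114 mm over their backs; the gripper's body (76 mm by 85 mm) begins 54 mm behind the grasp point. The pads swing forward as they close: fully open they stand 13 mm farther back than shut.
Start: joints at [1.195, 0.326, -0.193, 1.052, 0, 1.437], TCP at [0.132, 0.534, 0.231] pointing down, gripper open.
Joint ranges: [-2.65, 2.65], [-0.97, 1.79], [-1.3, 1.35], [-1.93, 2.1], [-1.47, 1.37], [-3.14, 3.14]. Speed limits (rad/s): [2.57, 2.57, 3.14, 3.14, 3.14, 3.14].

### API

Orientations are given as a 3x3 rotation matrix whose columns are the frame's x, y, z axes.
In Python, from rig import env gives the robot as it stands.
- The arm moves only by the tool step_arm, never from a script. Its argument "moves" is a list of rows, each an object with "xyz": the shift along the tool's x, y, z in m, a list of three; "rotation": the turn, a rotation vector about the tool's x, y, z in rad, a list of three; "claw": the finger opening in m, from 0 to 0.0854. A call has 1 to 5 rows; each row is the pose to reach, as a shift and turn from the pose commanded when the call began, along the tool's axes at that moment; what a row does not reach only later rows make up. A row lasts 1/10 s, in which the tool goes at most 50 mm and 8.59 degrees, less where a joint would pass 70% of its speed; a pose out of reach is approached as far as the arm can. A call with a gripper value outside its range is refused whole. The fingers move at their own pace and stop on an object; "grip_force" is the grip in N (left out, the last holds). Time passes only in rows, so rows that repeat a pose let the fingers close. It gives the time, the measured TCP pose, the force and the opening at its end, in the units of the state.
- env.state(): the state, without advancing time (a new reading comes with each control period).
- env.read_camera(name): name is "side" or "top" or "wrist"; returns a dict with "img" (420x560x3 uint8, red, green, blue), "range_z" (420x560 float32, m along the optical axis (not along the pixel's ray), 0 where there is no reading), "vfov" (degrees; the focal length in pixels is half the picture's height over the tangent of half this angle, whatever the lens; pixels are square), "cx", "cy" (the principal point, pixels), "pose" (4x4, takes a point from camera to world coordinates); the wrist camera has in their place "T_tool_cam" (4x4, takes a point from camera to tool coordinates, whose origin is the TCP and whose axes are the tool frame's). Camera axes: x right, y up, looking along -z (the intrinsics and any distortion apply to the point x, -y, -z); pixel columns grow to the right and rows downward; lengths in m; the calibration is good to about 2 mm. A picture is of the moment at which its call begins: read the wrist's pose just before it.
- env.hand_in(): hands the job in, once; it reports no verdict.
The state is a dict: "time_s": time; "q": joint angles; "qd": joint speeds; "effort": joint torques, N m; "tcp_pos": TCP position; "eef_rot": TCP orientation; "contact_force": force on the tool from outside, world axes, zero at the start; "ft_torque": the same for the moment, N m; "opening": finger opening in m.
Only numpy, scipy, OpenCV 4.12 (cv2) and the standard library are available. Lean on these libraries where they do the work, as an engineer would, in place of code of your own. Each camera call takes 0.05 s, during which the arm holds its last target.

## Working session

There is one attempt and no reset: what is moved stays moved. The work goes in short steps, Python scripts to look and compute and a tool call to move; the robot and the scene stay as the last step left them, time stands still between calls to the robot, and variables do not carry over. Pictures are saved under pics/ and viewed, and the job is handed in when it is done.

Besides the shell and the picture viewer there is one more tool, called by a JSON object that holds its "api" and its "payload", one argument or row to a line. step_arm: Moves the arm, as the interface text tells. Its arguments: {"type":"object","properties":{"moves":{"type":"array"},"grip_force":{"type":"number"}},"required":["moves"]}

```bash
ls; mkdir -p pics; python3 - <<'E'
from rig import env
import cv2,numpy as np,pickle
s=env.state();print(s)
for n in("side","top"):
    c=env.read_camera(n);cv2.imwrite(f"pics/{n}0.png",c["img"][:,:,::-1]);pickle.dump(c,open(f"{n}0.pkl","wb"))
    print(n,c["vfov"],c["cx"],c["cy"],c["pose"].round(3),[k for k in c])
E
```

```text
pics
{'time_s': 0.0, 'q': array([ 1.19480289e+00,  3.26917710e-01, -1.93616178e-01,  1.05199437e+00,
        2.54951068e-05,  1.43661274e+00]), 'qd': array([-0.00101021, -0.0008085 , -0.00020213, -0.00044752,  0.00148755,
        0.00073453]), 'effort': array([-7.81177496e-04, -4.43405592e+01,  2.62438112e+01,  1.54742261e-02,
       -2.27359246e-04,  8.94525925e-06]), 'tcp_pos': array([0.13145547, 0.53344742, 0.23050383]), 'eef_rot': array([[ 2.39459669e-01,  9.70906088e-01, -6.59674221e-04],
       [ 9.70904801e-01, -2.39460440e-01, -1.60158400e-03],
       [-1.71295354e-03, -2.56966093e-04, -9.99998500e-01]]), 'contact_force': array([ 0.13535196, -0.04249192,  0.59039999]), 'ft_torque': array([ 0.01316364, -0.01647719,  0.05061239]), 'opening': 0.08502250159081041}
side 44.8922725080476 289.42875165302945 203.94803194098648 [[-0.966  0.211 -0.146  0.351]
 [-0.257 -0.804  0.537  0.447]
 [-0.004  0.556  0.831  1.12 ]
 [ 0.     0.     0.     1.   ]] ['img', 'range_z', 'vfov', 'cx', 'cy', 'pose']
top 56.160999215503715 283.46765527291245 208.95926592388872 [[-0.467  0.858 -0.214  0.343]
 [-0.884 -0.452  0.117 -0.051]
 [ 0.003  0.244  0.97   1.02 ]
 [ 0.     0.     0.     1.   ]] ['img', 'range_z', 'vfov', 'cx', 'cy', 'pose']
```

View pics/side0.png

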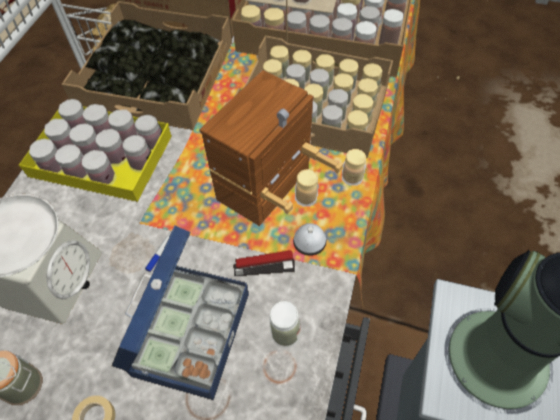

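View pics/top0.png

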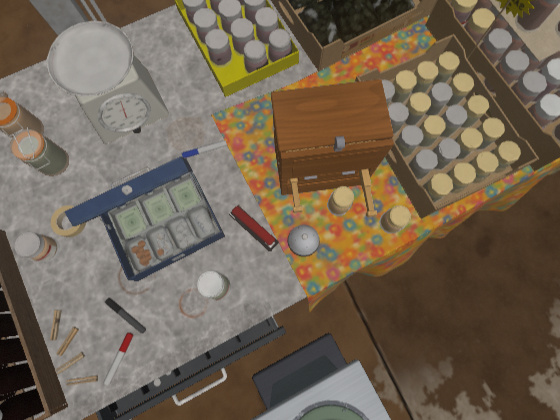

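The side view shows the desk at about (260,150), with its left support cap near (287,205), the right one near (340,166) and the tab near (282,117). In the top view the caps are near (296,210) and (370,212), and the tab is near (340,143).

```bash
cat > h.py <<'E'
import numpy as np,pickle,cv2
def cloud(c):
    H,W=c["range_z"].shape;f=H/2/np.tan(np.radians(c["vfov"])/2)
    v,u=np.mgrid[:H,:W];z=c["range_z"].astype(float)
    p=np.stack([(u-c["cx"])/f*z,-(v-c["cy"])/f*z,-z,np.ones_like(z)],-1)
    P=p@c["pose"].T
    P=P[...,:3];P[z==0]=np.nan
    return P
E
python3 - <<'E'
from h import *
for n,pts in(("side",[(282,117),(283,112),(287,205),(284,202),(340,166),(270,100),(250,160),(307,177),(356,158),(284,310),(240,200),(150,230)]),("top",[(340,143),(296,210),(370,212),(330,110),(343,196),(400,213),(211,280),(230,180),(303,238)])):
    P=cloud(pickle.load(open(n+"0.pkl","rb")))
    for u,v in pts: print(n,u,v,P[v,u].round(3))
    for ht in((.27,.31),(.1,.14)):
        m=(P[...,2]>ht[0])&(P[...,2]<ht[1])
    # plots: height map of cloud top-down, 1mm px
    o=np.zeros((500,600,3),np.uint8)
E
```

```text
side 282 117 [ 0.565 -0.283  0.319]
side 283 112 [ 0.564 -0.289  0.328]
side 287 205 [ 0.529 -0.185  0.134]
side 284 202 [ 0.538 -0.192  0.133]
side 340 166 [ 0.434 -0.333  0.13 ]
side 270 100 [ 0.614 -0.355  0.288]
side 250 160 [ 0.609 -0.186  0.276]
side 307 177 [ 0.51  -0.309  0.09 ]
side 356 158 [ 0.402 -0.404  0.086]
side 284 310 [0.47 0.06 0.12]
side 240 200 [ 0.654 -0.201  0.086]
side 150 230 [ 0.874 -0.108 -0.   ]
top 340 143 [ 0.56  -0.29   0.327]
top 296 210 [ 0.524 -0.183  0.132]
top 370 212 [ 0.439 -0.332  0.136]
top 330 110 [ 0.646 -0.322  0.286]
top 343 196 [ 0.509 -0.307  0.093]
top 400 213 [ 0.408 -0.409  0.09 ]
top 211 280 [0.472 0.062 0.122]
top 230 180 [ 0.707 -0.083  0.002]
top 303 238 [ 0.467 -0.175  0.063]
```

```bash
python3 - <<'E'
from h import *
for n,r in(("side",(180,380,60,240)),("top",(180,420,70,250))):
    c=pickle.load(open(n+"0.pkl","rb"))
    i=c["img"][r[2]:r[3],r[0]:r[1],::-1]
    cv2.imwrite(f"pics/{n}0z.png",cv2.resize(i,None,fx=3,fy=3,interpolation=cv2.INTER_CUBIC))
E
python3 - <<'E'
from h import *
for n in("side","top"):
    P=cloud(pickle.load(open(n+"0.pkl","rb"))).reshape(-1,3)
    b=(P[:,0]>.35)&(P[:,0]<.9)&(P[:,1]>-.6)&(P[:,1]<0)
    t=P[b&(abs(P[:,2]-.288)<.006)]
    r=cv2.minAreaRect(t[:,:2].astype(np.float32)*1000);print(n,len(t),t[:,2].mean(),r)
    # front face: points between z .16-.27 near front, fit line
    print(cv2.boxPoints(r).round(0).tolist())
    for z0,z1,name in((.130,.145,'neck tops'),(.3,.34,'tab')):
        q=P[b&(P[:,2]>z0)&(P[:,2]<z1)]
        print(name,len(q),np.nanmedian(q,0))
E
```

```text
side 5009 0.28803261535103464 ((631.1416015625, -316.1423645019531), (238.36668395996094, 152.7183380126953), 69.95306396484375)
[[519.0, -402.0], [662.0, -454.0], [744.0, -230.0], [600.0, -178.0]]
neck tops 752 [ 0.55189114 -0.24728208  0.13557175]
tab 123 [ 0.56555229 -0.2879519   0.32222201]
top 7536 0.28846643551010825 ((630.8889770507812, -317.4674987792969), (236.64996337890625, 152.13014221191406), 69.91008758544922)
[[519.0, -402.0], [662.0, -455.0], [743.0, -232.0], [600.0, -180.0]]
neck tops 727 [ 0.53238096 -0.32734089  0.1346582 ]
tab 121 [ 0.56406489 -0.29051669  0.32546857]
```

View pics/top0z.png

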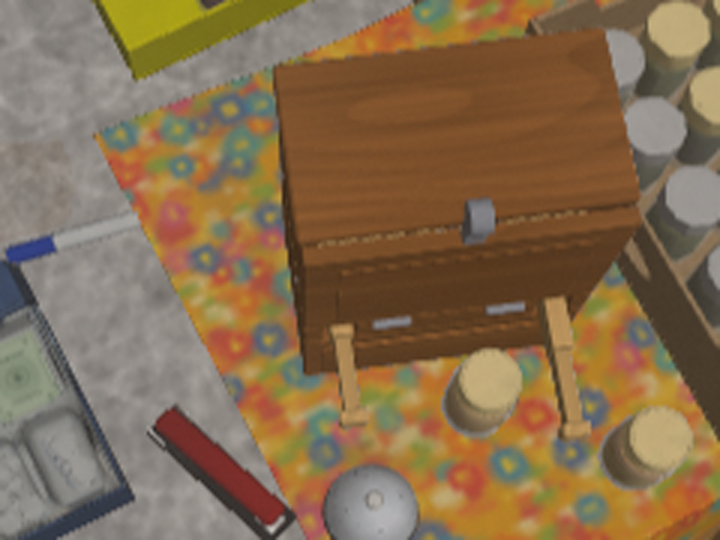

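View pics/side0z.png

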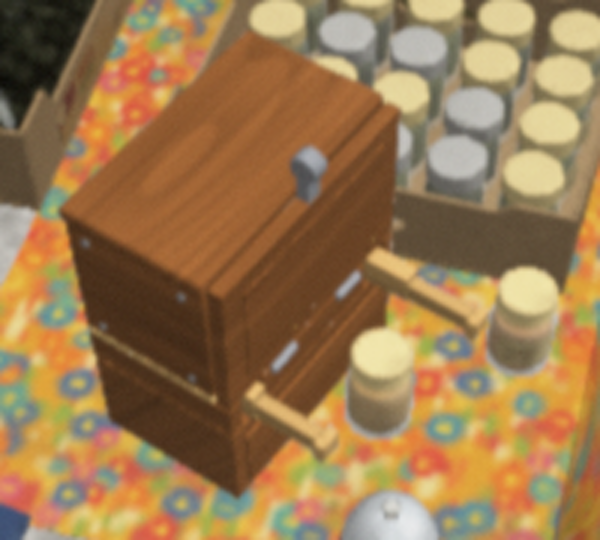

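```bash
cat >> h.py <<'E'
D=np.array([.563,-.2912,0]);a=np.radians(-20.07)
R=np.array([[np.cos(a),-np.sin(a),0],[np.sin(a),np.cos(a),0],[0,0,1]])
def todesk(P): return (P-D)@R
def toworld(p): return D+R@np.asarray(p,float)
E
python3 - <<'E'
from h import *
for n in("side","top"):
    P=cloud(pickle.load(open(n+"0.pkl","rb"))).reshape(-1,3);q=todesk(P)
    # front
    m=(abs(q[:,1])<.1)&(abs(q[:,0])<.015)&(q[:,2]>.16)&(q[:,2]<.27);k=np.polyfit(q[m,1],q[m,0],1);print(n,'front x',np.median(q[m,0]),'slope',k)
    for s in(1,-1):
        m=(abs(q[:,1]-.085*s)<.025)&(q[:,0]<-.012)&(q[:,2]>.105)&(q[:,2]<.15)&(q[:,0]>-.25)
        w=q[m];print(s,len(w),'xmin',np.percentile(w[:,0],[0,2,5]).round(4))
        for x0 in np.arange(-.13,-.012,.01):
            v=w[(w[:,0]>=x0)&(w[:,0]<x0+.01)&(w[:,2]>.122)]
            if len(v)>2:print('  %.3f n%d y %.4f..%.4f med %.4f z %.4f'%(x0,len(v),v[:,1].min(),v[:,1].max(),np.median(v[:,1]),np.percentile(v[:,2],80)))
    for nm,c,h in(('f0',(.51,-.308),.092),('f1',(.405,-.407),.092),('f3',(.47,.061),.122)):
        m=(np.hypot(P[:,0]-c[0],P[:,1]-c[1])<.05)&(abs(P[:,2]-h)<.006);(x,y),r=cv2.minEnclosingCircle(P[m,:2].astype(np.float32));print(nm,m.sum(),x,y,r,todesk(np.array([x,y,0])).round(3))
    m=(np.hypot(q[:,0]-.007,q[:,1])<.04)&(q[:,2]>.3);print('tab y',q[m,1].min(),q[m,1].max(),q[m,2].max(),q[m,0].min(),q[m,0].max())
    m=(np.hypot(P[:,0]-.467,P[:,1]+.175)<.06)&(P[:,2]>.008);print('bell',P[m].min(0),P[m].max(0),todesk(np.median(P[m],0)))
E
```

```text
side front x -0.0014372031470802817 slope [ 0.00172725 -0.0013973 ]
1 251 xmin [-0.0755 -0.0752 -0.0744]
  -0.080 n37 y 0.0746..0.0975 med 0.0865 z 0.1341
  -0.070 n30 y 0.0714..0.1000 med 0.0872 z 0.1345
  -0.060 n25 y 0.0774..0.0926 med 0.0871 z 0.1330
  -0.050 n30 y 0.0781..0.0925 med 0.0866 z 0.1327
  -0.040 n26 y 0.0780..0.0940 med 0.0880 z 0.1327
  -0.030 n28 y 0.0789..0.0920 med 0.0882 z 0.1329
  -0.020 n25 y 0.0801..0.0922 med 0.0866 z 0.1336
-1 376 xmin [-0.1094 -0.1079 -0.1072]
  -0.110 n40 y -0.0969..-0.0712 med -0.0829 z 0.1351
  -0.100 n26 y -0.0925..-0.0727 med -0.0829 z 0.1336
  -0.090 n26 y -0.0945..-0.0767 med -0.0819 z 0.1333
  -0.080 n23 y -0.0921..-0.0764 med -0.0826 z 0.1324
  -0.070 n28 y -0.0909..-0.0773 med -0.0822 z 0.1323
  -0.060 n23 y -0.0920..-0.0774 med -0.0816 z 0.1325
  -0.050 n25 y -0.0913..-0.0769 med -0.0818 z 0.1334
  -0.040 n38 y -0.0932..-0.0744 med -0.0791 z 0.1406
  -0.030 n36 y -0.0957..-0.0743 med -0.0787 z 0.1404
  -0.020 n28 y -0.0927..-0.0755 med -0.0807 z 0.1406
f0 340 0.521045982837677 -0.31274619698524475 0.039110925048589706 [-0.032 -0
[... 1241 characters left out ...]
50 n26 y -0.0924..-0.0788 med -0.0850 z 0.1328
  -0.040 n43 y -0.0936..-0.0763 med -0.0834 z 0.1405
  -0.030 n39 y -0.0952..-0.0763 med -0.0839 z 0.1414
  -0.020 n31 y -0.0942..-0.0764 med -0.0844 z 0.1413
f0 394 0.5221120119094849 -0.312492311000824 0.03914535790681839 [-0.031 -0.034  0.   ]
f1 363 0.40437132120132446 -0.4056203067302704 0.02673475630581379 [-0.11  -0.162  0.   ]
f3 545 0.4675382673740387 0.067074254155159 0.029527200385928154 [-0.213  0.304  0.   ]
tab y -0.008596221532559822 0.007634252872249441 0.33106287274033475 -0.00792551506397068 0.01419157058519251
bell [ 0.42958086 -0.21967504  0.00863106] [ 0.52637194 -0.13819929  0.13649417] [-0.12926477  0.07461253  0.04268204]
```

```bash
cat >> h.py <<'E'
D=np.array([.5616,-.2907,0])
from scipy.spatial.transform import Rotation as Ro
def orient(lean):
    l=np.radians(lean);s,c=np.sin(l),np.cos(l)
    return R@np.array([[0,c,s],[1,0,0],[0,s,-c]])
def go(env,p_tcp_world,Rt):
    s=env.state();T=s["eef_rot"]
    d=T.T@(np.asarray(p_tcp_world)-s["tcp_pos"]);r=Ro.from_matrix(T.T@Rt).as_rotvec()
    print("xyz",d.round(4).tolist(),"rot",r.round(4).tolist(),"deg",np.degrees(np.linalg.norm(r)).round(1),"t",s["time_s"],"q",s["q"].round(2).tolist())
def grasp_tcp(pd,lean,back=0.0,g=.019):
    "TCP so that grasp point is at desk point pd, retreated by back"
    Rt=orient(lean);return toworld(pd)+Rt[:,2]*(g-back),Rt
E
python3 - <<'E'
from rig import env
from h import *
go(env,[.36,.15,.33],orient(0))
go(env,[.36,.15,.33],orient(35))
print(grasp_tcp([-.038,.085,.1235],35,.12)[0])
E
```

```text
xyz [-0.3178, 0.3137, -0.099] rot [-0.0001, 0.0016, 0.1085] deg 6.2 t 0.1 q [1.19, 0.33, -0.19, 1.05, -0.0, 1.44]
xyz [-0.3178, 0.3137, -0.099] rot [-0.6104, -0.0316, 0.1056] deg 35.5 t 0.1 q [1.19, 0.33, -0.19, 1.05, -0.0, 1.44]
[ 0.50066357 -0.17794119  0.20623436]
```

{"api": "step_arm", "payload": {
  "moves": [
    {"xyz":[-0.318,0.314,-0.1],"rotation":[0,0,0.1],"claw":0.085},
    {"xyz":[-0.318,0.314,-0.1],"rotation":[0,0,0.1],"claw":0.085},
    {"xyz":[-0.318,0.314,-0.1],"rotation":[0,0,0.1],"claw":0.085},
    {"xyz":[-0.318,0.314,-0.1],"rotation":[0,0,0.1],"claw":0.085},
    {"xyz":[-0.318,0.314,-0.1],"rotation":[0,0,0.1],"claw":0.085}
  ]
}}

```text
time_s: 0.6
tcp_pos: [0.2568, 0.3226, 0.286]
eef_rot: [[0.334, 0.942, -0.0], [0.942, -0.334, -0.0], [-0.0, 0.0, -1.0]]
contact_force: [1.3, 1.6, 0.3]
opening: 0.0847
```

{"api": "step_arm", "payload": {
  "moves": [
    {"xyz":[-0.2,0.135,-0.05],"rotation":[-0.15,0,0],"claw":0.045},
    {"xyz":[-0.2,0.135,-0.05],"rotation":[-0.3,0,0],"claw":0.045},
    {"xyz":[-0.2,0.135,-0.05],"rotation":[-0.45,0,0],"claw":0.045},
    {"xyz":[-0.2,0.135,-0.05],"rotation":[-0.6,0,0],"claw":0.045},
    {"xyz":[-0.2,0.135,-0.05],"rotation":[-0.61,0,0],"claw":0.045}
  ]
}}

```text
time_s: 1.1
tcp_pos: [0.3125, 0.0943, 0.3322]
eef_rot: [[0.326, 0.776, 0.539], [0.945, -0.266, -0.189], [-0.003, 0.571, -0.821]]
contact_force: [0.7, -0.8, -0.0]
opening: 0.045
```

```bash
python3 - <<'E'
from rig import env
from h import *
go(env,*grasp_tcp([-.038,.085,.1235],35,.12)); print(env.state()["tcp_pos"],env.state()["opening"])
E
```

```text
xyz [-0.1955, 0.1465, 0.2563] rot [-0.0026, -0.0075, 0.0166] deg 1.1 t 1.1 q [0.44, -0.51, -0.84, 0.78, -0.41, 0.67]
[0.31251037 0.09431368 0.33221391] 0.0449563519369298
```

{"api": "step_arm", "payload": {
  "moves": [
    {"xyz":[-0.195,0.146,0.256],"rotation":[0,-0.005,0.016],"claw":0.04},
    {"xyz":[-0.195,0.146,0.256],"rotation":[0,-0.005,0.016],"claw":0.04},
    {"xyz":[-0.195,0.146,0.256],"rotation":[0,-0.005,0.016],"claw":0.04},
    {"xyz":[-0.195,0.146,0.256],"rotation":[0,-0.005,0.016],"claw":0.04},
    {"xyz":[-0.195,0.146,0.256],"rotation":[0,-0.005,0.016],"claw":0.04}
  ]
}}

```text
time_s: 1.6
tcp_pos: [0.4392, -0.0885, 0.2507]
eef_rot: [[0.352, 0.766, 0.538], [0.936, -0.291, -0.197], [0.006, 0.573, -0.819]]
contact_force: [1.5, 0.1, -0.2]
opening: 0.0404
```

{"api": "step_arm", "payload": {
  "moves": [
    {"xyz":[0,0,0],"rotation":[0,0,0],"claw":0.04},
    {"xyz":[0,0,0],"rotation":[0,0,0],"claw":0.04}
  ]
}}

```text
time_s: 1.8
tcp_pos: [0.438, -0.0872, 0.2492]
eef_rot: [[0.353, 0.769, 0.533], [0.935, -0.294, -0.197], [0.006, 0.568, -0.823]]
contact_force: [0.1, -0.3, -0.5]
opening: 0.0403
```

```bash
python3 - <<'E'
from rig import env
from h import *
go(env,*grasp_tcp([-.038,.085,.1235],35,.12)); s=env.state();print(s["tcp_pos"],s["opening"])
c=env.read_camera("wrist");cv2.imwrite("pics/w1.png",c["img"][:,:,::-1]);print(c["T_tool_cam"].round(3))
Tw=np.eye(4);Tw[:3,:3]=s["eef_rot"];Tw[:3,3]=s["tcp_pos"];c["pose"]=Tw@c["T_tool_cam"];pickle.dump(c,open("w1.pkl","wb"))
P=todesk(cloud(c));
m=(P[...,2]>.115)&(P[...,2]<.15)&(P[...,0]<-.012)&(P[...,0]>-.09)&(abs(P[...,1]-.085)<.03)
w=P[m];print(m.sum())
for x0 in np.arange(-.08,-.012,.01):
    v=w[(w[:,0]>=x0)&(w[:,0]<x0+.01)&(w[:,2]>.125)]
    if len(v)>2:print('  %.3f n%d y %.4f..%.4f med %.4f z %.4f'%(x0,len(v),*np.percentile(v[:,1],[2,98]),np.median(v[:,1]),np.percentile(v[:,2],80)))
print(w[:,0].min() if len(w) else None)
E
```

```text
xyz [-0.063, 0.0504, 0.0866] rot [-0.0065, 0.0017, -0.0122] deg 0.8 t 1.8 q [-0.37, -0.3, -0.99, 0.28, 0.01, -0.0]
[ 0.43800837 -0.08716585  0.24918006] 0.040324752886685876
[[ 1.    -0.    -0.     0.001]
 [-0.    -0.965 -0.26  -0.066]
 [-0.     0.26  -0.965 -0.143]
 [ 0.     0.     0.     1.   ]]
969
  -0.080 n253 y 0.0753..0.0972 med 0.0866 z 0.1326
  -0.070 n103 y 0.0758..0.0978 med 0.0870 z 0.1335
  -0.060 n98 y 0.0798..0.0931 med 0.0870 z 0.1318
  -0.050 n93 y 0.0797..0.0930 med 0.0874 z 0.1317
  -0.040 n90 y 0.0797..0.0930 med 0.0871 z 0.1318
  -0.030 n54 y 0.0798..0.0931 med 0.0860 z 0.1315
  -0.020 n11 y 0.0794..0.0908 med 0.0808 z 0.1318
-0.07598342941789772
```

View pics/w1.png

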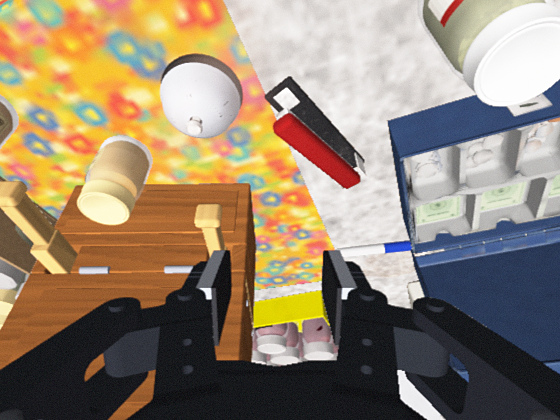

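The wrist view shows the left support at (208,215) with its cap, left of the fingers. The measured neck matches the side and top views to 2 mm.

```bash
python3 - <<'E'
from rig import env
from h import *
go(env,*grasp_tcp([-.0395,.086,.1235],35,.08))
go(env,*grasp_tcp([-.0395,.086,.1235],35,.0))
E
```

```text
xyz [-0.0633, 0.049, 0.1264] rot [-0.0051, 0.0003, -0.0101] deg 0.7 t 1.85 q [-0.37, -0.3, -0.99, 0.28, 0.01, -0.0]
xyz [-0.0633, 0.0494, 0.2064] rot [-0.0051, 0.0003, -0.0101] deg 0.7 t 1.85 q [-0.37, -0.3, -0.99, 0.28, 0.01, -0.0]
```

{"api": "step_arm", "payload": {
  "moves": [
    {"xyz":[-0.0633,0.049,0.126],"rotation":[-0.005,0,-0.01],"claw":0.036},
    {"xyz":[-0.0633,0.049,0.126],"rotation":[-0.005,0,-0.01],"claw":0.036},
    {"xyz":[-0.0633,0.049,0.126],"rotation":[-0.005,0,-0.01],"claw":0.036},
    {"xyz":[-0.0633,0.049,0.126],"rotation":[-0.005,0,-0.01],"claw":0.036},
    {"xyz":[-0.0633,0.049,0.126],"rotation":[-0.005,0,-0.01],"claw":0.036}
  ]
}}

```text
time_s: 2.35
tcp_pos: [0.5218, -0.1825, 0.1736]
eef_rot: [[0.34, 0.771, 0.539], [0.94, -0.279, -0.195], [0.0, 0.573, -0.82]]
contact_force: [0.0, 0.2, 0.3]
opening: 0.036
```

```bash
python3 - <<'E'
from rig import env
from h import *
go(env,*grasp_tcp([-.0395,.086,.1235],35,.0))
E
```

```text
xyz [-0.0021, -0.0, 0.0801] rot [-0.0011, -0.002, 0.0021] deg 0.2 t 2.35 q [-0.53, 0.06, -0.94, -0.03, 0.1, -0.15]
```

{"api": "step_arm", "payload": {
  "moves": [
    {"xyz":[-0.002,0,0.03],"rotation":[0,0,0.002],"claw":0.036},
    {"xyz":[-0.002,0,0.06],"rotation":[0,0,0.002],"claw":0.036},
    {"xyz":[-0.002,0,0.08],"rotation":[0,0,0.002],"claw":0.036},
    {"xyz":[-0.002,0,0.08],"rotation":[0,0,0.002],"claw":0.036}
  ]
}}

```text
time_s: 2.75
tcp_pos: [0.5651, -0.2, 0.1102]
eef_rot: [[0.341, 0.768, 0.542], [0.94, -0.279, -0.196], [0.001, 0.576, -0.818]]
contact_force: [0.2, -0.5, 0.6]
opening: 0.0363
```

{"api": "step_arm", "payload": {
  "moves": [
    {"xyz":[0,0,0],"rotation":[0,0,0],"claw":0.005},
    {"xyz":[0,0,0],"rotation":[0,0,0],"claw":0.005},
    {"xyz":[0,0,0],"rotation":[0,0,0],"claw":0.005},
    {"xyz":[0,0,0],"rotation":[0,0,0],"claw":0.005}
  ],
  "grip_force": 40
}}

```text
time_s: 3.15
tcp_pos: [0.5654, -0.2026, 0.1118]
eef_rot: [[0.344, 0.766, 0.543], [0.939, -0.281, -0.199], [0.0, 0.579, -0.816]]
contact_force: [-3.0, -0.5, 5.8]
opening: 0.0135
```

```bash
python3 - <<'E'
from rig import env
from h import *
go(env,*grasp_tcp([-.1685,.086,.1235],35,.0))
c=env.read_camera("wrist");cv2.imwrite("pics/w2.png",c["img"][:,:,::-1])
E
```

```text
xyz [0.0017, -0.109, -0.0726] rot [0.0061, 0.0007, -0.001] deg 0.4 t 3.15 q [-0.51, 0.27, -0.92, -0.22, 0.09, -0.13]
```

View pics/w2.png

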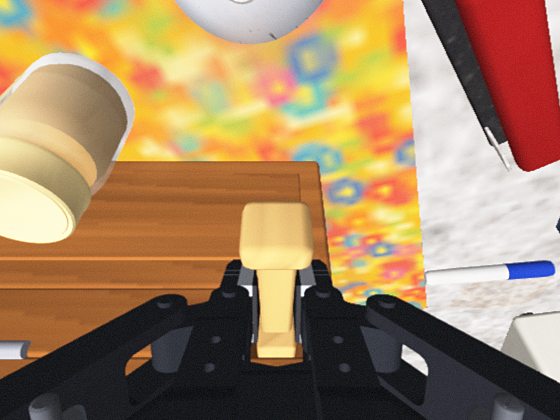

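The wrist view shows the left neck between the pads, with the cap at (275,235) in front of them. The opening is 13.5 mm, which fits the 14 mm neck, so I'm pulling now.

{"api": "step_arm", "payload": {
  "moves": [
    {"xyz":[0,-0.02,-0.0142],"rotation":[0,0,0],"claw":0.005},
    {"xyz":[0,-0.041,-0.029],"rotation":[0,0,0],"claw":0.005},
    {"xyz":[0,-0.061,-0.0433],"rotation":[0,0,0],"claw":0.005},
    {"xyz":[0,-0.077,-0.0545],"rotation":[0,0,0],"claw":0.005},
    {"xyz":[0,-0.09,-0.0637],"rotation":[0,0,0],"claw":0.005}
  ]
}}

```text
time_s: 3.7
tcp_pos: [0.462, -0.1647, 0.1119]
eef_rot: [[0.344, 0.765, 0.544], [0.939, -0.28, -0.199], [0.0, 0.579, -0.815]]
contact_force: [1.6, -1.8, 1.5]
opening: 0.0135
```

```bash
python3 - <<'E'
from rig import env
from h import *
s=env.state();print(todesk(s["tcp_pos"]-.019*s["eef_rot"][:,2]),s["opening"],s["contact_force"])
go(env,*grasp_tcp([-.1685,.086,.1225],35,.0))
E
```

```text
[-0.14778584  0.08422515  0.12736102] 0.013502293208841559 [ 1.63524257 -1.78560817  1.53981996]
xyz [0.0018, -0.0198, -0.008] rot [0.0072, 0.0003, -0.0006] deg 0.4 t 3.7 q [-0.57, 0.1, -1.16, -0.3, 0.13, -0.18]
```

{"api": "step_arm", "payload": {
  "moves": [
    {"xyz":[0,-0.007,-0.005],"rotation":[0,0,0],"claw":0.005},
    {"xyz":[0,-0.012,-0.0085],"rotation":[0,0,0],"claw":0.005},
    {"xyz":[0,-0.0165,-0.0117],"rotation":[0,0,0],"claw":0.005},
    {"xyz":[0,-0.0165,-0.0117],"rotation":[0,0,0],"claw":0.005}
  ]
}}

```text
time_s: 4.1
tcp_pos: [0.4469, -0.1591, 0.113]
eef_rot: [[0.343, 0.763, 0.548], [0.94, -0.279, -0.199], [0.001, 0.583, -0.813]]
contact_force: [17.3, -5.6, -9.6]
opening: 0.0131
```

```bash
python3 - <<'E'
from rig import env
from h import *
s=env.state();print(todesk(s["tcp_pos"]-.019*s["eef_rot"][:,2]),s["opening"],s["contact_force"],s["q"])
E
```

```text
[-0.16399787  0.08421494  0.12839856] 0.013078486821267893 [17.28195044 -5.60272432 -9.55429087] [-0.58872904  0.06847839 -1.19907857 -0.3049654   0.13958509 -0.19481031]
```

{"api": "step_arm", "payload": {
  "moves": [
    {"xyz":[0,0.002,0.001],"rotation":[0,0,0],"claw":0.036},
    {"xyz":[0,0.002,0.001],"rotation":[0,0,0],"claw":0.036},
    {"xyz":[0,0.002,-0.02],"rotation":[0,0,0],"claw":0.036},
    {"xyz":[0,0.002,-0.05],"rotation":[0,0,0],"claw":0.036},
    {"xyz":[0,0.002,-0.08],"rotation":[0,0,0],"claw":0.036}
  ]
}}

```text
time_s: 4.6
tcp_pos: [0.3985, -0.1403, 0.1755]
eef_rot: [[0.344, 0.77, 0.538], [0.939, -0.283, -0.195], [0.002, 0.572, -0.82]]
contact_force: [0.9, -0.3, 0.2]
opening: 0.0362
```

```bash
python3 - <<'E'
from rig import env
from h import *
go(env,*grasp_tcp([-.0715,-.085,.1235],35,.08))
c=env.read_camera("top");cv2.imwrite("pics/t2.png",c["img"][50:300,150:450,::-1].repeat(2,0).repeat(2,1))
q=todesk(cloud(c).reshape(-1,3))
for s in(1,-1):
    m=(abs(q[:,1]-.085*s)<.02)&(q[:,0]<-.012)&(q[:,2]>.122)&(q[:,2]<.145)&(q[:,0]>-.25);print(np.percentile(q[m,0],[1,5]), np.median(q[m,1]))
E
```

```text
xyz [-0.1702, 0.0798, 0.0576] rot [-0.0021, -0.0016, -0.0017] deg 0.2 t 4.6 q [-0.63, -0.23, -1.17, 0.04, 0.16, -0.23]
[-0.19608255 -0.19145256] 0.0847765962853452
[-0.10677488 -0.10472908] -0.08411496327836152
```

View pics/t2.png

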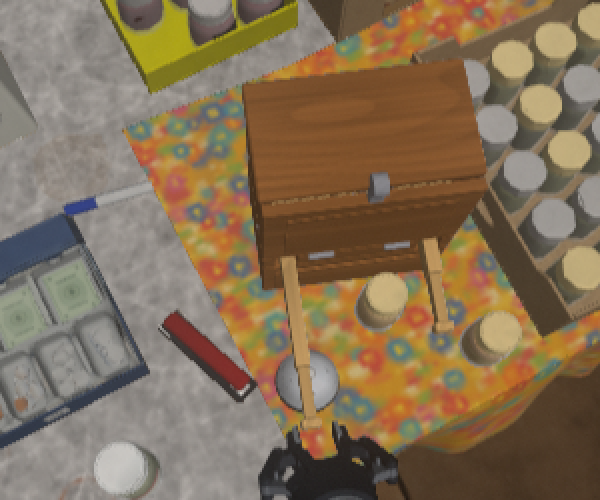

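The left support is now out about 126 mm: its cap is at (310,425) and the gripper has cleared it. The jars and flap are undisturbed. Next is the right support, cap at (443,325).

{"api": "step_arm", "payload": {
  "moves": [
    {"xyz":[-0.17,0.08,0.0575],"rotation":[0,0,0],"claw":0.036},
    {"xyz":[-0.17,0.08,0.0575],"rotation":[0,0,0],"claw":0.036},
    {"xyz":[-0.17,0.08,0.0575],"rotation":[0,0,0],"claw":0.036},
    {"xyz":[-0.17,0.08,0.0575],"rotation":[0,0,0],"claw":0.036},
    {"xyz":[-0.17,0.08,0.0575],"rotation":[0,0,0],"claw":0.036}
  ]
}}

```text
time_s: 5.15
tcp_pos: [0.4353, -0.3416, 0.1761]
eef_rot: [[0.348, 0.766, 0.541], [0.937, -0.284, -0.202], [-0.001, 0.577, -0.817]]
contact_force: [0.6, 0.3, -0.1]
opening: 0.0364
```

{"api": "step_arm", "payload": {
  "moves": [
    {"xyz":[0,0,0],"rotation":[0,0,0],"claw":0.036}
  ]
}}

```text
time_s: 5.25
tcp_pos: [0.4336, -0.3352, 0.174]
eef_rot: [[0.346, 0.768, 0.539], [0.938, -0.285, -0.196], [0.003, 0.573, -0.819]]
contact_force: [-0.5, 1.4, -0.6]
opening: 0.036
```

```bash
python3 - <<'E'
from rig import env
from h import *
go(env,*grasp_tcp([-.0715,-.085,.1235],35,.0));s=env.state()
c=env.read_camera("wrist");cv2.imwrite("pics/w3.png",c["img"][:,:,::-1])
Tw=np.eye(4);Tw[:3,:3]=s["eef_rot"];Tw[:3,3]=s["tcp_pos"];c["pose"]=Tw@c["T_tool_cam"]
P=todesk(cloud(c))
w=P[(P[...,2]>.125)&(P[...,2]<.137)&(P[...,0]<-.02)&(P[...,0]>-.12)&(abs(P[...,1]+.085)<.03)]
for x0 in np.arange(-.12,-.012,.01):
    v=w[(w[:,0]>=x0)&(w[:,0]<x0+.01)]
    if len(v)>2:print('  %.3f n%d y %.4f..%.4f med %.4f z %.4f'%(x0,len(v),*np.percentile(v[:,1],[2,98]),np.median(v[:,1]),np.percentile(v[:,2],80)))
E
```

```text
xyz [0.0006, -0.0015, 0.0795] rot [-0.0002, -0.0011, -0.0038] deg 0.2 t 5.25 q [-0.99, 0.08, -0.9, 0.09, 0.35, -0.54]
  -0.110 n936 y -0.0954..-0.0732 med -0.0843 z 0.1333
  -0.100 n241 y -0.0930..-0.0752 med -0.0843 z 0.1327
  -0.090 n268 y -0.0911..-0.0774 med -0.0843 z 0.1319
  -0.080 n230 y -0.0909..-0.0778 med -0.0843 z 0.1318
  -0.070 n207 y -0.0912..-0.0776 med -0.0844 z 0.1318
  -0.060 n191 y -0.0908..-0.0774 med -0.0844 z 0.1318
  -0.050 n164 y -0.0910..-0.0778 med -0.0844 z 0.1317
  -0.040 n274 y -0.0931..-0.0756 med -0.0844 z 0.1354
```

View pics/w3.png

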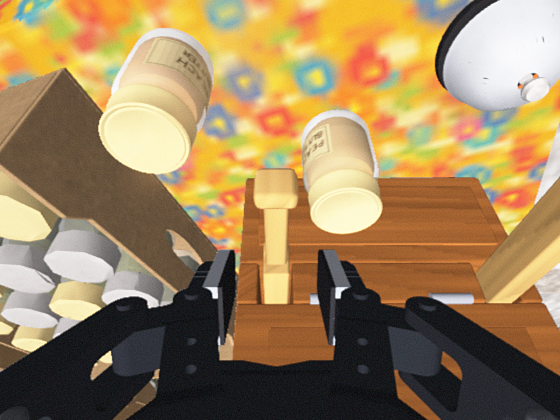

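The right neck at (276,235) is centred between the fingers. Jar f0's lid at (345,210) sits just to its side, and lower.

{"api": "step_arm", "payload": {
  "moves": [
    {"xyz":[0.001,-0.001,0.03],"rotation":[0,0,0],"claw":0.036},
    {"xyz":[0.001,-0.001,0.06],"rotation":[0,0,0],"claw":0.036},
    {"xyz":[0.001,-0.001,0.079],"rotation":[0,0,0],"claw":0.034},
    {"xyz":[0.001,-0.001,0.079],"rotation":[0,0,0],"claw":0.034}
  ]
}}

```text
time_s: 5.7
tcp_pos: [0.4762, -0.3466, 0.1078]
eef_rot: [[0.342, 0.77, 0.539], [0.94, -0.282, -0.193], [0.003, 0.572, -0.82]]
contact_force: [0.2, -0.4, -0.3]
opening: 0.0339
```

{"api": "step_arm", "payload": {
  "moves": [
    {"xyz":[0,0,0],"rotation":[0,0,0],"claw":0.005},
    {"xyz":[0,0,0],"rotation":[0,0,0],"claw":0.005},
    {"xyz":[0,0,0],"rotation":[0,0,0],"claw":0.005},
    {"xyz":[0,0,0],"rotation":[0,0,0],"claw":0.005}
  ],
  "grip_force": 40
}}

```text
time_s: 6.1
tcp_pos: [0.4747, -0.3504, 0.1102]
eef_rot: [[0.347, 0.769, 0.537], [0.938, -0.283, -0.201], [-0.002, 0.573, -0.819]]
contact_force: [-0.6, -6.0, -9.9]
opening: 0.0132
```

{"api": "step_arm", "payload": {
  "moves": [
    {"xyz":[0,-0.016,-0.0113],"rotation":[0,0,0],"claw":0.005},
    {"xyz":[0,-0.032,-0.0226],"rotation":[0,0,0],"claw":0.005},
    {"xyz":[0,-0.047,-0.0332],"rotation":[0,0,0],"claw":0.005},
    {"xyz":[0,-0.058,-0.041],"rotation":[0,0,0],"claw":0.005},
    {"xyz":[0,-0.066,-0.0466],"rotation":[0,0,0],"claw":0.005}
  ]
}}

```text
time_s: 6.6
tcp_pos: [0.3982, -0.3223, 0.1103]
eef_rot: [[0.347, 0.769, 0.536], [0.938, -0.283, -0.201], [-0.003, 0.573, -0.82]]
contact_force: [0.1, -7.4, -11.1]
opening: 0.0133
```

```bash
python3 - <<'E'
from rig import env
from h import *
s=env.state();print(todesk(s["tcp_pos"]-.019*s["eef_rot"][:,2]),s["opening"],s["contact_force"],s["q"])
E
```

```text
[-0.153555   -0.08567647  0.12588091] 0.013273232198035483 [  0.13849484  -7.3735289  -11.10783792] [-1.04841321  0.1583762  -1.04936756 -0.13151052  0.37304093 -0.59919629]
```

{"api": "step_arm", "payload": {
  "moves": [
    {"xyz":[0,-0.006,-0.0042],"rotation":[0,0,0],"claw":0.005},
    {"xyz":[0,-0.01,-0.007],"rotation":[0,0,0],"claw":0.005},
    {"xyz":[0,-0.013,-0.0092],"rotation":[0,0,0],"claw":0.005},
    {"xyz":[0,-0.013,-0.0092],"rotation":[0,0,0],"claw":0.005}
  ]
}}

```text
time_s: 7.0
tcp_pos: [0.388, -0.3186, 0.1126]
eef_rot: [[0.343, 0.766, 0.545], [0.939, -0.278, -0.2], [-0.002, 0.58, -0.814]]
contact_force: [24.1, -11.8, -26.1]
opening: 0.013
```

{"api": "step_arm", "payload": {
  "moves": [
    {"xyz":[0,0.002,0.001],"rotation":[0,0,0],"claw":0.036},
    {"xyz":[0,0.002,0.001],"rotation":[0,0,0],"claw":0.036},
    {"xyz":[0,0.002,-0.02],"rotation":[0,0,0],"claw":0.036},
    {"xyz":[0,0.002,-0.05],"rotation":[0,0,0],"claw":0.036},
    {"xyz":[0,0.002,-0.08],"rotation":[0,0,0],"claw":0.036}
  ]
}}

```text
time_s: 7.5
tcp_pos: [0.3433, -0.2999, 0.1778]
eef_rot: [[0.344, 0.768, 0.54], [0.939, -0.282, -0.197], [0.001, 0.575, -0.818]]
contact_force: [1.1, -2.2, -0.6]
opening: 0.0358
```

```bash
python3 - <<'E'
from rig import env
from h import *
for n in("top","side"):
    c=env.read_camera(n);cv2.imwrite(f"pics/{n}3.png",c["img"][40:290,150:450,::-1].repeat(2,0).repeat(2,1))
    q=todesk(cloud(c).reshape(-1,3))
    for s in(1,-1):
        m=(abs(q[:,1]-.085*s)<.013)&(q[:,0]<-.012)&(q[:,2]>.125)&(q[:,2]<.137)&(q[:,0]>-.25);print(n,np.percentile(q[m,0],[0,1,5]), np.median(q[m,1]))
print(env.state()["q"])
E
```

```text
top [-0.1971208  -0.19653065 -0.19474015] 0.08491938472385818
top [-0.19725799 -0.19632662 -0.19233758] -0.08263193209493416
side [-0.19721207 -0.19714853 -0.19446738] 0.0905161836439764
side [-0.19788844 -0.19679764 -0.19306894] -0.07892891190945528
[-1.17872829 -0.10202849 -1.04095464  0.1820822   0.43741473 -0.72513067]
```

View pics/top3.png

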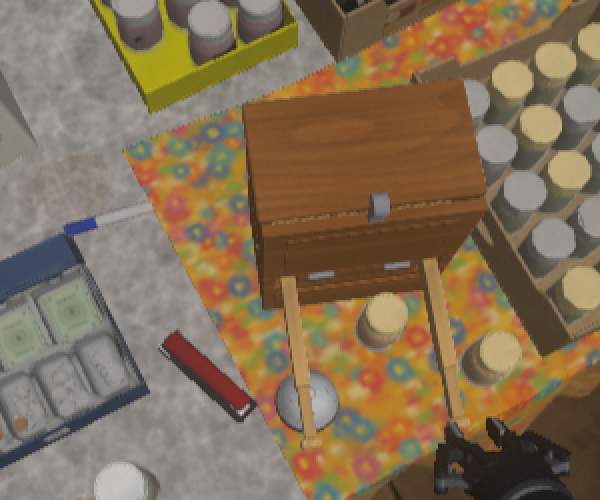

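Both caps end at the same place, desk x = -0.197, which is the stop at full travel. The flap is still up and the jars are upright. Next is the tab, at (378,207) in this picture.

```bash
python3 - <<'E'
from rig import env
from h import *
go(env,*grasp_tcp([-.05,0,.36],20,.08))
E
```

```text
xyz [0.0848, 0.2433, -0.1185] rot [0.2677, 0.0038, -0.001] deg 15.3 t 7.6 q [-1.18, -0.1, -1.04, 0.18, 0.44, -0.73]
```

{"api": "step_arm", "payload": {
  "moves": [
    {"xyz":[0.02,0.06,-0.12],"rotation":[0.13,0,0],"claw":0.04},
    {"xyz":[0.03,0.09,-0.12],"rotation":[0.267,0.004,0],"claw":0.04},
    {"xyz":[0.06,0.14,-0.12],"rotation":[0.267,0.004,0],"claw":0.04},
    {"xyz":[0.075,0.19,-0.12],"rotation":[0.267,0.004,0],"claw":0.04},
    {"xyz":[0.085,0.24,-0.12],"rotation":[0.267,0.004,0],"claw":0.04}
  ]
}}

```text
time_s: 8.1
tcp_pos: [0.4394, -0.2687, 0.3621]
eef_rot: [[0.342, 0.883, 0.322], [0.94, -0.323, -0.114], [0.003, 0.341, -0.94]]
contact_force: [1.3, -1.1, -0.2]
opening: 0.0401
```

{"api": "step_arm", "payload": {
  "moves": [
    {"xyz":[0,0,0],"rotation":[0,0,0],"claw":0.04},
    {"xyz":[0,0,0],"rotation":[0,0,0],"claw":0.04}
  ]
}}

```text
time_s: 8.3
tcp_pos: [0.4385, -0.269, 0.3595]
eef_rot: [[0.341, 0.884, 0.32], [0.94, -0.322, -0.112], [0.004, 0.339, -0.941]]
contact_force: [0.8, 0.7, -0.1]
opening: 0.0401
```

```bash
python3 - <<'E'
from rig import env
from h import *
go(env,*grasp_tcp([.007,0,.316],20,.07));s=env.state();print(s["tcp_pos"])
c=env.read_camera("wrist");cv2.imwrite("pics/w4.png",c["img"][:,:,::-1])
Tw=np.eye(4);Tw[:3,:3]=s["eef_rot"];Tw[:3,3]=s["tcp_pos"];c["pose"]=Tw@c["T_tool_cam"]
P=todesk(cloud(c))
m=(P[...,2]>.30)&(P[...,2]<.34)&(np.hypot(P[...,0],P[...,1])<.04)
w=P[m];print(m.sum());print(np.percentile(w,[2,50,98],axis=0).round(4) if len(w) else 0)
E
```

```text
xyz [0.0216, 0.1075, 0.0342] rot [-0.0028, -0.0045, 0.0009] deg 0.3 t 8.3 q [-0.78, -0.06, -0.38, 0.94, 0.15, -0.41]
[ 0.43847908 -0.26900282  0.35950442]
752
[[-0.0077 -0.0073  0.3007]
 [-0.0041  0.      0.3188]
 [ 0.0042  0.0083  0.3273]]
```

View pics/w4.png

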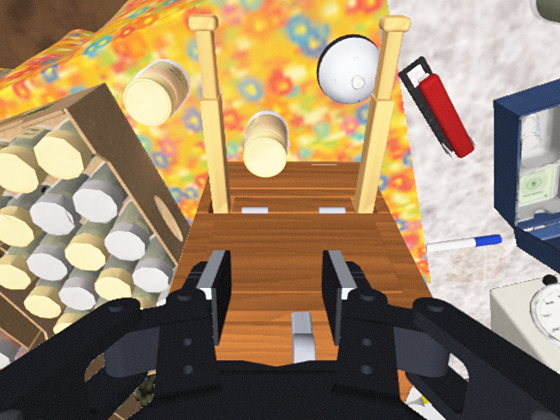

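The wrist view shows the tab at (303,335), ahead of the fingers and a little to one side. Both supports are fully out, and the jars are in place.

{"api": "step_arm", "payload": {
  "moves": [
    {"xyz":[0.022,0.035,0.005],"rotation":[0,-0.004,0],"claw":0.038},
    {"xyz":[0.022,0.07,0.02],"rotation":[0,-0.004,0],"claw":0.038},
    {"xyz":[0.022,0.106,0.034],"rotation":[0,-0.004,0],"claw":0.038},
    {"xyz":[0.022,0.106,0.034],"rotation":[0,-0.004,0],"claw":0.038},
    {"xyz":[0.022,0.106,0.034],"rotation":[0,-0.004,0],"claw":0.038}
  ]
}}

```text
time_s: 8.85
tcp_pos: [0.5484, -0.2868, 0.361]
eef_rot: [[0.345, 0.884, 0.315], [0.939, -0.325, -0.114], [0.002, 0.335, -0.942]]
contact_force: [-1.0, 0.2, 0.0]
opening: 0.0376
```

```bash
python3 - <<'E'
from rig import env
from h import *
go(env,*grasp_tcp([.0055,0,.317],20,.0));s=env.state();print(s["tcp_pos"],todesk(s["tcp_pos"]))
E
```

```text
xyz [0.0008, 0.0036, 0.0669] rot [-0.0079, -0.0011, -0.0022] deg 0.5 t 8.85 q [-0.65, 0.15, -0.16, 0.94, 0.1, -0.28]
[ 0.54839033 -0.28677979  0.36101209] [-0.01375279 -0.00085098  0.36101209]
```

{"api": "step_arm", "payload": {
  "moves": [
    {"xyz":[0.001,0.003,0.02],"rotation":[-0.006,0,0],"claw":0.038},
    {"xyz":[0.001,0.003,0.04],"rotation":[-0.006,0,0],"claw":0.038},
    {"xyz":[0.001,0.003,0.057],"rotation":[-0.006,0,0],"claw":0.038},
    {"xyz":[0.001,0.003,0.065],"rotation":[-0.006,0,0],"claw":0.036},
    {"xyz":[0.001,0.003,0.065],"rotation":[-0.006,0,0],"claw":0.036}
  ]
}}

```text
time_s: 9.35
tcp_pos: [0.5719, -0.2941, 0.3024]
eef_rot: [[0.345, 0.882, 0.322], [0.939, -0.324, -0.117], [0.001, 0.342, -0.94]]
contact_force: [-1.0, -0.6, -0.4]
opening: 0.036
```

{"api": "step_arm", "payload": {
  "moves": [
    {"xyz":[0,0,0],"rotation":[0,0,0],"claw":0.005},
    {"xyz":[0,0,0],"rotation":[0,0,0],"claw":0.005},
    {"xyz":[0,0,0],"rotation":[0,0,0],"claw":0.005},
    {"xyz":[0,0,0],"rotation":[0,0,0],"claw":0.005},
    {"xyz":[0,0,0],"rotation":[0,0,0],"claw":0.005}
  ],
  "grip_force": 40
}}

```text
time_s: 9.85
tcp_pos: [0.5734, -0.296, 0.305]
eef_rot: [[0.345, 0.881, 0.324], [0.938, -0.323, -0.121], [-0.002, 0.346, -0.938]]
contact_force: [-2.9, -4.4, 1.9]
opening: 0.0151
```

```bash
python3 - <<'E'
from rig import env
from h import *
s=env.state();Rt=s["eef_rot"];g=todesk(s["tcp_pos"]-.019*Rt[:,2]);print("grasp",g,s["opening"],s["contact_force"],s["q"].round(2))
h=np.array([.0,0,.140]);d=g-h
th=np.linspace(0,1.58,23);
p=[np.array([np.cos(t)*d[0]-np.sin(t)*d[2],0,np.sin(t)*d[0]+np.cos(t)*d[2]])for t in th]
# forward rotation: x' = x cos - z sin ; z' = z cos + x sin
W=Rt.T@R
q=[W@(x-p[0]) for x in p]
for i in range(0,23): 
    b=(i-1)//5*5 if i else 0
    print(i,th[i].round(2),(q[i]-q[b]).round(4).tolist(),p[i].round(3)+h)
E
```

```text
grasp [ 0.00631532 -0.00085119  0.32285762] 0.015147606765134217 [-2.86057184 -4.35520132  1.86703611] [-0.64  0.21 -0.23  0.79  0.09 -0.27]
0 0.0 [0.0, 0.0, 0.0] [0.006 0.    0.323]
1 0.07 [-0.0, -0.0123, -0.0045] [-0.007  0.     0.323]
2 0.14 [-0.0001, -0.025, -0.0082] [-0.02   0.     0.322]
3 0.22 [-0.0001, -0.0378, -0.0109] [-0.033  0.     0.32 ]
4 0.29 [-0.0001, -0.0508, -0.0127] [-0.046  0.     0.317]
5 0.36 [-0.0001, -0.0639, -0.0135] [-0.058  0.     0.313]
6 0.43 [-0.0, -0.0131, 0.0001] [-0.071  0.     0.309]
7 0.5 [-0.0, -0.0262, 0.0011] [-0.083  0.     0.303]
8 0.57 [-0.0001, -0.0392, 0.0031] [-0.094  0.     0.297]
9 0.65 [-0.0001, -0.052, 0.006] [-0.105  0.     0.29 ]
10 0.72 [-0.0001, -0.0646, 0.0098] [-0.116  0.     0.282]
11 0.79 [-0.0, -0.0123, 0.0047] [-0.125  0.     0.273]
12 0.86 [-0.0, -0.0242, 0.0103] [-0.135  0.     0.264]
13 0.93 [-0.0, -0.0356, 0.0167] [-0.143  0.     0.254]
14 1.01 [-0.0, -0.0466, 0.0239] [-0.151  0.     0.243]
15 1.08 [0.0, -0.057, 0.0319] [-0.158  0.     0.232]
16 1.15 [0.0, -0.0098, 0.0087] [-0.164  0.     0.221]
17 1.22 [0.0, -0.019, 0.0181] [-0.17   0.     0.209]
18 1.29 [0.0, -0.0275, 0.0281] [-0.174  0.     0.196]
19 1.36 [0.0001, -0.0352, 0.0388] [-0.178  0.     0.184]
20 1.44 [0.0001, -0.0422, 0.0499] [-0.18   0.     0.171]
21 1.51 [0.0, -0.0061, 0.0116] [-0.182  0.     0.158]
22 1.58 [0.0, -0.0114, 0.0236] [-0.183  0.     0.145]
```

{"api": "step_arm", "payload": {
  "moves": [
    {"xyz":[0,-0.0123,-0.0045],"rotation":[0,0,0],"claw":0.005},
    {"xyz":[0,-0.025,-0.0082],"rotation":[0,0,0],"claw":0.005},
    {"xyz":[0,-0.0378,-0.0109],"rotation":[0,0,0],"claw":0.005}
  ]
}}

```text
time_s: 10.15
tcp_pos: [0.5371, -0.2827, 0.302]
eef_rot: [[0.345, 0.88, 0.325], [0.939, -0.323, -0.122], [-0.002, 0.348, -0.938]]
contact_force: [2.4, -7.5, -6.4]
opening: 0.0152
```

```bash
python3 - <<'E'
from rig import env
from h import *
s=env.state();Rt=s["eef_rot"];g=todesk(s["tcp_pos"]-.019*Rt[:,2]);print("grasp",g,s["opening"],s["contact_force"])
c=env.read_camera("wrist");cv2.imwrite("pics/w5.png",c["img"][:,:,::-1])
E
```

```text
grasp [-0.03240285 -0.00082081  0.31977903] 0.015201337064440547 [ 2.35603374 -7.53461473 -6.37680885]
```

View pics/w5.png

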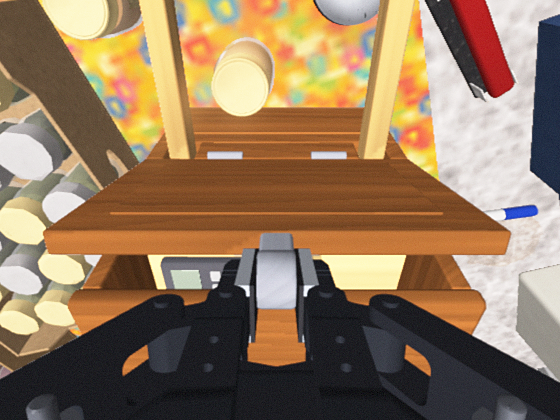

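The flap has started to come open (edge at about (277,240)), with the tab held between the pads. The force is low, so I'm continuing along the arc.

{"api": "step_arm", "payload": {
  "moves": [
    {"xyz":[0,-0.013,-0.0018],"rotation":[0,0,0],"claw":0.005},
    {"xyz":[0,-0.0261,-0.0026],"rotation":[0,0,0],"claw":0.005},
    {"xyz":[0,-0.0392,-0.0025],"rotation":[0,0,0],"claw":0.005},
    {"xyz":[0,-0.0523,-0.0015],"rotation":[0,0,0],"claw":0.005},
    {"xyz":[0,-0.0653,0.0005],"rotation":[0,0,0],"claw":0.005}
  ]
}}

```text
time_s: 10.7
tcp_pos: [0.4803, -0.2618, 0.2795]
eef_rot: [[0.345, 0.88, 0.327], [0.939, -0.322, -0.122], [-0.002, 0.349, -0.937]]
contact_force: [3.2, -6.8, -4.2]
opening: 0.0153
```

```bash
python3 - <<'E'
from rig import env
from h import *
s=env.state();Rt=s["eef_rot"];g=todesk(s["tcp_pos"]-.019*Rt[:,2]);print("grasp",g,s["opening"],s["contact_force"],s["ft_torque"],s["q"].round(2))
E
```

```text
grasp [-0.09294943 -0.00071869  0.29729565] 0.01533436350264002 [ 3.1811351  -6.82543565 -4.21866605] [-1.11910446 -0.33548983 -0.36374474] [-0.7   0.04 -0.49  0.7   0.12 -0.33]
```

{"api": "step_arm", "payload": {
  "moves": [
    {"xyz":[0,-0.0128,0.0029],"rotation":[0,0,0],"claw":0.005},
    {"xyz":[0,-0.0254,0.0067],"rotation":[0,0,0],"claw":0.005},
    {"xyz":[0,-0.0377,0.0114],"rotation":[0,0,0],"claw":0.005},
    {"xyz":[0,-0.0496,0.017],"rotation":[0,0,0],"claw":0.005},
    {"xyz":[0,-0.061,0.0234],"rotation":[0,0,0],"claw":0.005}
  ]
}}

```text
time_s: 11.2
tcp_pos: [0.4343, -0.245, 0.237]
eef_rot: [[0.345, 0.88, 0.327], [0.939, -0.322, -0.123], [-0.003, 0.35, -0.937]]
contact_force: [-0.1, -4.6, 0.3]
opening: 0.0152
```

```bash
python3 - <<'E'
from rig import env
from h import *
s=env.state();Rt=s["eef_rot"];g=todesk(s["tcp_pos"]-.019*Rt[:,2]);print("grasp",g,s["opening"],s["contact_force"],s["ft_torque"],s["q"].round(2))
c=env.read_camera("wrist");cv2.imwrite("pics/w6.png",c["img"][:,:,::-1])
E
```

```text
grasp [-0.14195511 -0.00068405  0.25481958] 0.015154702025215181 [-0.14435094 -4.63649959  0.2918612 ] [-0.93967722 -0.16764639 -0.31790693] [-0.74 -0.02 -0.67  0.59  0.13 -0.37]
```

View pics/w6.png

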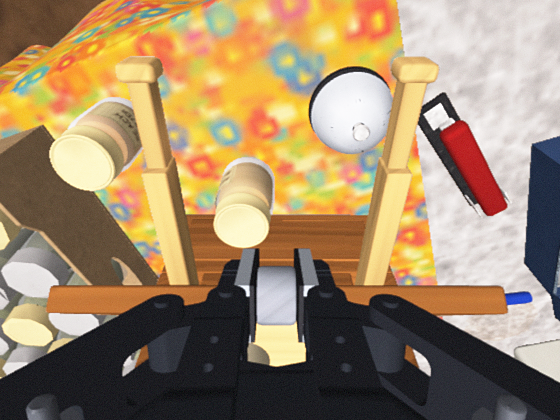

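The flap is about half down and firmly held, with the tab at (278,295) between the pads. The jars are still upright.

{"api": "step_arm", "payload": {
  "moves": [
    {"xyz":[0,-0.011,0.0072],"rotation":[0,0,0],"claw":0.005},
    {"xyz":[0,-0.0214,0.0152],"rotation":[0,0,0],"claw":0.005},
    {"xyz":[0,-0.0312,0.0239],"rotation":[0,0,0],"claw":0.005},
    {"xyz":[0,-0.0404,0.0333],"rotation":[0,0,0],"claw":0.005},
    {"xyz":[0,-0.0489,0.0433],"rotation":[0,0,0],"claw":0.005}
  ]
}}

```text
time_s: 11.75
tcp_pos: [0.4048, -0.2341, 0.1788]
eef_rot: [[0.345, 0.88, 0.326], [0.939, -0.322, -0.123], [-0.003, 0.348, -0.937]]
contact_force: [-2.1, -4.9, 1.1]
opening: 0.0151
```

{"api": "step_arm", "payload": {
  "moves": [
    {"xyz":[0,-0.0077,0.0107],"rotation":[0,0,0],"claw":0.005},
    {"xyz":[0,-0.0147,0.0218],"rotation":[0,0,0],"claw":0.005},
    {"xyz":[0,-0.018,0.0275],"rotation":[0,0,0],"claw":0.005}
  ]
}}

```text
time_s: 12.05
tcp_pos: [0.3977, -0.2316, 0.1462]
eef_rot: [[0.345, 0.88, 0.325], [0.939, -0.323, -0.122], [-0.003, 0.347, -0.938]]
contact_force: [-2.9, -3.0, 2.0]
opening: 0.0152
```

```bash
python3 - <<'E'
from rig import env
from h import *
s=env.state();Rt=s["eef_rot"];g=todesk(s["tcp_pos"]-.019*Rt[:,2]);print("grasp",g,s["opening"],s["contact_force"],s["ft_torque"],s["q"].round(2))
E
```

```text
grasp [-0.18086941 -0.00064204  0.16398913] 0.01520109895119993 [-2.9359061  -2.97844858  1.98024396] [-0.83008413  0.26236716 -0.42467351] [-0.78  0.03 -0.89  0.33  0.14 -0.41]
```

{"api": "step_arm", "payload": {
  "moves": [
    {"xyz":[0,-0.0028,0.006],"rotation":[0,0,0],"claw":0.005},
    {"xyz":[0,-0.0052,0.011],"rotation":[0,0,0],"claw":0.005},
    {"xyz":[0,-0.0066,0.0145],"rotation":[0,0,0],"claw":0.005},
    {"xyz":[0,-0.0076,0.0168],"rotation":[0,0,0],"claw":0.005}
  ]
}}

```text
time_s: 12.45
tcp_pos: [0.3962, -0.231, 0.1279]
eef_rot: [[0.345, 0.881, 0.324], [0.939, -0.323, -0.122], [-0.003, 0.346, -0.938]]
contact_force: [-3.5, -3.8, 0.8]
opening: 0.0155
```

```bash
python3 - <<'E'
from rig import env
from h import *
s=env.state();Rt=s["eef_rot"];g=todesk(s["tcp_pos"]-.019*Rt[:,2]);print("grasp",g,s["opening"],s["contact_force"],s["ft_torque"])
for n in("side","top"):
    c=env.read_camera(n)
    q=todesk(cloud(c).reshape(-1,3))
    m=(abs(q[:,1])<.11)&(q[:,0]<-.03)&(q[:,0]>-.142)&(q[:,2]>.125)&(q[:,2]<.2);A=np.c_[q[m,0],np.ones(m.sum())]
    for _ in range(3):
        k=np.linalg.lstsq(A,q[m,2],rcond=None)[0];m2=abs(q[:,2]-k[0]*q[:,0]-k[1])<.004;m=m&m2;A=np.c_[q[m,0],np.ones(m.sum())]
    print(n,m.sum(),k,"angle",np.pi/2+np.arctan(k[0]))
    cv2.imwrite(f"pics/{n}5.png",c["img"][40:290,150:450,::-1].repeat(2,0).repeat(2,1))
E
```

```text
grasp [-0.1824689  -0.00061432  0.14568551] 0.015481226315911922 [-3.45452229 -3.77831951  0.81358643] [-0.76428436  0.57646926 -0.34654551]
side 3385 [-0.00212606  0.15443784] angle 1.5686702701948148
top 4589 [-0.00421032  0.15485093] angle 1.5665860361297874
```

View pics/side5.png

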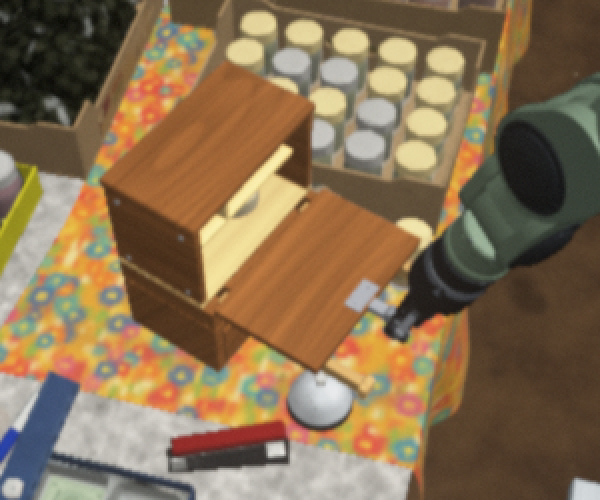

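The flap is level: its face is at z = 0.154 and the angle about 1.57. The tab is still in the fingers at (385,310). I'm letting go and backing off.

{"api": "step_arm", "payload": {
  "moves": [
    {"xyz":[0,0,0],"rotation":[0,0,0],"claw":0.036},
    {"xyz":[0,0,0],"rotation":[0,0,0],"claw":0.036},
    {"xyz":[0,0,0],"rotation":[0,0,0],"claw":0.036},
    {"xyz":[0,0,-0.02],"rotation":[0,0,0],"claw":0.036},
    {"xyz":[0,0,-0.05],"rotation":[0,0,0],"claw":0.036}
  ]
}}

```text
time_s: 13.05
tcp_pos: [0.3791, -0.2223, 0.1732]
eef_rot: [[0.343, 0.882, 0.322], [0.939, -0.323, -0.115], [0.003, 0.342, -0.94]]
contact_force: [0.4, -0.3, 1.2]
opening: 0.036
```

{"api": "step_arm", "payload": {
  "moves": [
    {"xyz":[0,-0.01,-0.04],"rotation":[0,0,0],"claw":0.036},
    {"xyz":[0,-0.02,-0.08],"rotation":[0,0,0],"claw":0.036},
    {"xyz":[0,-0.02,-0.08],"rotation":[0,0,0],"claw":0.036},
    {"xyz":[0,-0.02,-0.08],"rotation":[0,0,0],"claw":0.036}
  ]
}}

```text
time_s: 13.45
tcp_pos: [0.3367, -0.208, 0.2433]
eef_rot: [[0.344, 0.88, 0.326], [0.939, -0.322, -0.12], [-0.001, 0.348, -0.938]]
contact_force: [0.6, 0.1, 0.1]
opening: 0.0359
```

```bash
python3 - <<'E'
from rig import env
from h import *
s=env.state();print(s["opening"],s["contact_force"],s["tcp_pos"],s["time_s"])
for n in("side","top"):
    c=env.read_camera(n)
    q=todesk(cloud(c).reshape(-1,3))
    m=(abs(q[:,1])<.11)&(q[:,0]<-.03)&(q[:,0]>-.142)&(q[:,2]>.125)&(q[:,2]<.2);A=np.c_[q[m,0],np.ones(m.sum())]
    for _ in range(3):
        k=np.linalg.lstsq(A,q[m,2],rcond=None)[0];m2=abs(q[:,2]-k[0]*q[:,0]-k[1])<.004;m=m&m2;A=np.c_[q[m,0],np.ones(m.sum())]
    print(n,m.sum(),k,"angle",np.pi/2+np.arctan(k[0]))
    for t in(1,-1):
        m=(abs(q[:,1]-.085*t)<.013)&(q[:,0]<-.15)&(q[:,2]>.125)&(q[:,2]<.137)&(q[:,0]>-.25);print(n,m.sum(),q[m,0].min() if m.any() else None)
    cv2.imwrite(f"pics/{n}6.png",c["img"][40:290,150:450,::-1].repeat(2,0).repeat(2,1))
E
```

```text
0.03590622497176029 [0.6038453  0.11109597 0.12337647] [ 0.33672487 -0.20802823  0.24328829] 13.45
side 3437 [0.00506006 0.15449468] angle 1.5758563443159428
side 150 -0.19723204139532177
side 128 -0.19744497175157236
top 4582 [0.00164138 0.15483293] angle 1.572437705437453
top 152 -0.19708319381238668
top 159 -0.19723347567574798
```

View pics/top6.png

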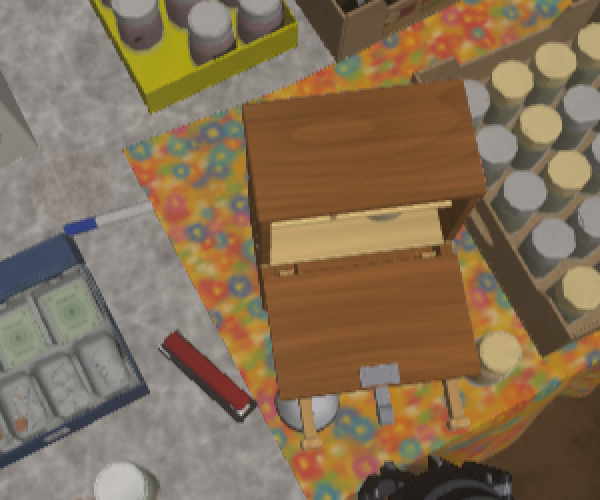

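View pics/side6.png

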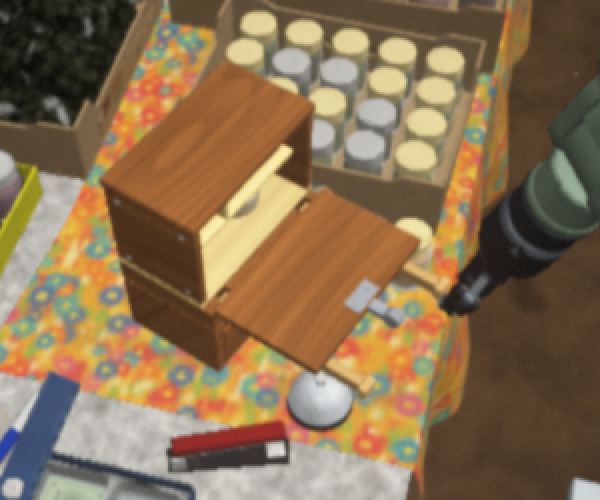

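The flap lies level on both supports, its angle about 1.573. The supports' ends are at -0.197, and the gripper is clear, at (430,480) in the top view and (460,300) in the side view. I'm handing in.

```bash
python3 - <<'E'
from rig import env
print(env.hand_in())
E
```

```text
the job is handed in; nothing more can be done
None
```

The desk's writing flap is open and lies level on both supports, and the job is handed in. It took about 13.5 of the 54 seconds.

- **Supports:** I pulled the left one out first, then the right, until each reached its stop with the flap still up. The right one was already about 36 mm out at the start. In the last pictures both ends are 197 mm in front of the desk, so each is out about 126–130 mm.
- **Flap:** I pinched the tab and lowered it along its arc at about 0.7 rad/s, holding it the whole way. After letting go, the side camera gives an angle of 1.576 rad and the top camera 1.572 rad. The flap's upper face is 154 mm above the table, as it should be.
- **Jars:** The right-hand jar (f1) and the left one (f3) stand upright in the last pictures. The jar under the flap (f0) is hidden there; it was upright when last seen, with the flap about half down, and nothing came near it after that.
- **Gripper:** It is clear of everything, with contact force below 1 N.

No check failed. The only disagreements were a few millimetres between camera measurements.

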